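Slide two carved inlays into their door recesses

TASK

Two loose carved wooden inlays, one round and one oblong, lie face up on the door leaf on the carving bench; they are too wide to grip. Slide each one over the door face, without lifting it off the door, into the recess of its own shape and press it past the spring catches until it sits fully home, flush with the face. Leave the mallet and the chisels where they are.

Things in the scene. Friction and masses are not known exactly. Their poses are not given: they have to be found in the camera images.
- inlay_round: round brown wooden inlay: disc 96 mm in diameter, 15 mm thick, flat top with shallow darker carving (a rosette), plain rim. About 0.22 kg. Origin: centre of its underside, z up. Starts loose on the door face.
- inlay_oblong: oblong brown wooden inlay: rectangular block 90 mm along its x, 120 mm along its y, 15 mm thick, flat top with shallow darker carving. About 0.28 kg. Origin: centre of its underside, z up. Starts loose on the door face; either half turn fits.
- leaf: pale wooden door leaf lying fixed on the bench, 400 mm along its x by 560 mm along its y. Its flat face is 38 mm above its origin (centre of the underside, on the bench). The face is two flush boards side by side in y, with a recess in the far (+x) half of each, parallel to the leaf's axes; the inlays start on the near half. Low carved edging all round.
- recess_round (a point): centre of the round recess's mouth, level with the door face. Blind dark-bottomed recess 99 mm in diameter, 15 mm deep: 1.5 mm play round the inlay, which is flush when on the bottom. Two sprung brass balls stand 3.5 mm out of its walls at +y and -y, 10 mm down: an inlay in the mouth sinks some 5 to 8 mm, rests on the balls and must be pressed past them (8 to 15 N near its middle).
- recess_oblong (a point): centre of the oblong recess's mouth, level with the door face. Blind dark-bottomed rectangular recess 93 mm along its x, 123 mm along its y, 15 mm deep, for the oblong inlay (1.5 mm play each side); two sprung brass balls in its end walls at +y and -y as in the round one.
- mallet: wooden mallet lying on the bench, 260 mm long; leave alone. Origin on the bench under the handle's end of the head.
- chisel_wide: wide chisel with a wooden handle on the bench, 240 mm long; leave alone. Origin under the ferrule.
- chisel_narrow: narrow chisel with a wooden handle on the bench, 240 mm long; leave alone. Origin under the ferrule.
Not all that is in view belongs to the job. What is shaped like the inlay_round but turquoise is not meant. What is shaped like the inlay_oblong but yellow is not meant.

How it is judged:
At the end, for the whole second after the job is handed in: Each inlay is face up and level (within 3 degrees) in the recess of its own shape, within 6 mm of its centre, its underside at least 12.5 mm below the door face (flush within 2.5 mm), the oblong one aligned with its recess, both at rest (horizontal distance between inlay_round and recess_round below 0.006 m and z of inlay_round in the frame of recess_round below -0.0125 m and angle between each of inlay_round, inlay_oblong's own z axis and vertical below 0.05 rad and horizontal distance between inlay_oblong and recess_oblong below 0.006 m and z of inlay_oblong in the frame of recess_oblong below -0.0125 m and angle between the y axis of inlay_oblong and the y axis of leaf, either way round below 0.08 rad and linear speed of each of inlay_round, inlay_oblong below 0.02 m/s); the robot touches nothing.
It fails at once if an inlay is lifted more than 20 mm off the door face (z of any of inlay_round, inlay_oblong in the frame of leaf above 0.058 m).
It fails at once if the mallet or a chisel is moved more than 20 mm (distance of any of mallet, chisel_wide, chisel_narrow from where it was at the start of the episode above 0.02 m).
It also fails if it takes over 70 s, if anything falls off the work surface, if the arm or the gripper's body presses on something with over 40 N, if the wrist force passes 120 N, or if a joint passes its speed limit or range.

ROBOT

A 6-joint arm with a two-finger parallel gripper is mounted at the origin on the work surface. World frame = base frame: x ahead of the robot, y to its left, z up, the work surface at z = 0. Lengths are in m, angles in rad, forces in N, time in s.
With the tool pointing down it reaches from about 0.35 to 0.95 m from the base axis. Payload 17.4 kg.
Tool frame: the origin (TCP) lies midway between the tips of the shut fingers; the grasp point (between the pads) lies 19 mm behind it; z points along the fingers, y is the line along which they close (so a half turn about z gives the same grasp; the last joint's range is limited). The gripper opens to 93 mm and grips with 3 to 60 N. Pads are 15 mm wide; open, the fingers measure 128 mm over their backs; the gripper's body (75 mm by 188 mm) begins 65 mm behind the grasp point.
Start: joints at [-1.372, 0.116, 1.442, -0, 1.584, -0.038], TCP at [0.158, -0.656, 0.219] pointing down, gripper open.
Joint ranges: [-2.83, 2.83], [-0.83, 2.19], [0.07, 2.5], [-1.14, 4.28], [0.01, 3], [-2.97, 2.97]. Speed limits (rad/s): [1.89, 1.89, 2.22, 3.14, 3.14, 3.14].

INTERFACE

Orientations are given as a 3x3 rotation matrix whose columns are the frame's x, y, z axes.
In Python, from rig import sense, camera, get_calibration, hand_in gives the robot as it stands.
- The arm moves only by the tool step_arm, never from a script. Its argument "commands" is a list of rows, each an object with "linear": the shift along the tool's x, y, z in m, a list of three; "roll": the turn about the tool's z in degrees. A call has exactly 10 rows; each row is the pose to reach, as a shift and turn from the pose commanded when the call began, along the tool's axes at that moment; what a row does not reach only later rows make up. A row lasts 1/12 s, in which the tool goes at most 41.7 mm and 7.16 degrees, less where a joint would pass 70% of its speed; a pose out of reach is approached as far as the arm can. A call with a gripper value outside its range is refused whole. "fingers" is the finger opening in m, from 0 to 0.093, set as the call begins (left out, the last holds). The fingers move at their own pace and stop on an object; "newtons" is the grip in N (left out, the last holds). Time passes only in rows, so rows that repeat a pose let the fingers close, or fill a call up. It gives the time, the measured TCP pose, the force, the opening and the grip force at its end, in the units of the state.
- sense(): the state, without advancing time (a new reading comes with each control period).
- camera(name): name is "scene" or "top"; returns the picture (384x512x3 uint8, red, green, blue); there is no depth.
- get_calibration(name): a dict with "fx", "fy", "cx", "cy" (pixels), "rvec" (rotation vector, rad) and "tvec" (3), from world to camera coordinates, as OpenCV has them. Camera axes: x right, y down, z forward; pixel columns grow to the right and rows downward; lengths in m; the calibration is good to about 2 mm. A picture is of the moment at which its call begins. get_calibration takes no time and is no camera call.
- hand_in(): hands the job in; it is judged then, once.
The state is a dict: "time": time; "joints": joint angles; "joint_vel": joint speeds; "tau": joint torques, N m; "tcp_pos": TCP position; "orientation": TCP orientation; "wrist_force": force on the tool from outside, world axes, zero at the start; "moment": the same for the moment, N m; "opening": opening from 0.0 (shut) to 1.0 (fully open); "grip_force": force on a finger pad.
Only numpy, scipy, OpenCV 4.12 (cv2) and the standard library are available. Lean on these libraries where they do the work, as an engineer would, in place of code of your own. Each camera call takes 0.05 s, during which the arm holds its last target. There are 200 camera calls.

## Working session

There is one attempt and no reset: what is moved stays moved. The work goes in short steps, Python scripts to look and compute and a tool call to move; the robot and the scene stay as the last step left them, time stands still between calls to the robot, and variables do not carry over. Pictures are saved under pics/ and viewed, at most 13 in all, crops included, and the job is handed in when it is done.

Besides the shell and the picture viewer there is one more tool, called after "Call:" as name(argument=value, ...), one argument or row to a line, values as JSON. step_arm: Moves the arm, as the interface text tells. Its arguments: {"type":"object","properties":{"commands":{"type":"array"},"fingers":{"type":"number"},"newtons":{"type":"number"}},"required":["commands"]}

```bash
mkdir -p pics; cat > h.py <<'E'
import numpy as np, cv2
from rig import *
def cal(n):
    c=get_calibration(n);K=np.array([[c['fx'],0,c['cx']],[0,c['fy'],c['cy']],[0,0,1.]])
    return K,np.float64(c['rvec']).ravel(),np.float64(c['tvec']).ravel()
def cast(n,px,z):
    K,r,t=cal(n);R=cv2.Rodrigues(r)[0];C=-R.T@t
    p=np.float64(px).reshape(-1,2);d=(R.T@np.linalg.inv(K)@np.c_[p,np.ones(len(p))].T).T
    return C+d*((z-C[2])/d[:,2])[:,None]
def proj(n,P):
    K,r,t=cal(n);return cv2.projectPoints(np.float64(P).reshape(-1,1,3),r,t,K,None)[0].reshape(-1,2)
E
python3 - <<'E'
from h import *
a=camera('top');cv2.imwrite('pics/top.png',cv2.resize(a[...,::-1],(800,600),interpolation=cv2.INTER_CUBIC));cv2.imwrite('pics/t_raw.png',a[...,::-1])
b=camera('scene');cv2.imwrite('pics/scene.png',cv2.resize(b[...,::-1],(800,600)))
print(sense()); 
for n in('top','scene'):
  K,r,t=cal(n);R=cv2.Rodrigues(r)[0];print(n,K[0,0],-R.T@t,R[2])
print(cast('top',[[0,0],[511,0],[0,383],[511,383]],0.038))
E
```

```text
{'time': 0.1, 'joints': array([-1.37178910e+00,  1.16430835e-01,  1.44218675e+00,  3.17374378e-05,
        1.58400195e+00, -3.78026640e-02]), 'joint_vel': array([-0.00080429, -0.00145286, -0.00203425,  0.00037554, -0.00058032,
        0.00146381]), 'tau': array([ 2.38641231e-03, -7.22891951e+01, -6.23868155e+01,  7.81678758e-02,
        2.28069979e-02, -9.13922258e-05]), 'tcp_pos': array([ 0.15832006, -0.65598492,  0.21799112]), 'orientation': array([[ 9.72091240e-01,  2.34603050e-01, -1.71902113e-04],
       [ 2.34603103e-01, -9.72090715e-01,  1.01288724e-03],
       [ 7.05219892e-05, -1.02494758e-03, -9.99999472e-01]]), 'wrist_force': array([ 0.12452378, -0.15821325, -0.25334821]), 'moment': array([0.00787786, 0.09892037, 0.00552567]), 'grip_force': 0.0, 'opening': 0.9994326940094834}
top 489.8143654834996 [ 0.31117784 -0.02902466  1.56530286] [ 0.09017931  0.02169681 -0.99568918]
scene 476.9922634972518 [ 1.7173566  -0.44012906  1.39662028] [-0.67879239  0.21565086 -0.70195128]
[[ 1.08720786  0.83941888  0.038     ]
 [ 1.06564509 -0.82022515  0.038     ]
 [-0.13321106  0.78403122  0.038     ]
 [-0.12648376 -0.7621959   0.038     ]]
```

View pics/top.png

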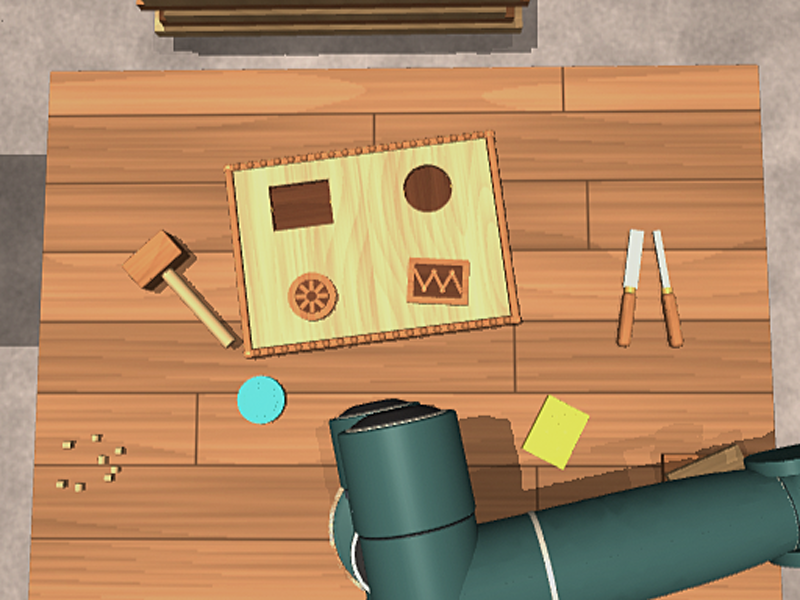

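View pics/scene.png

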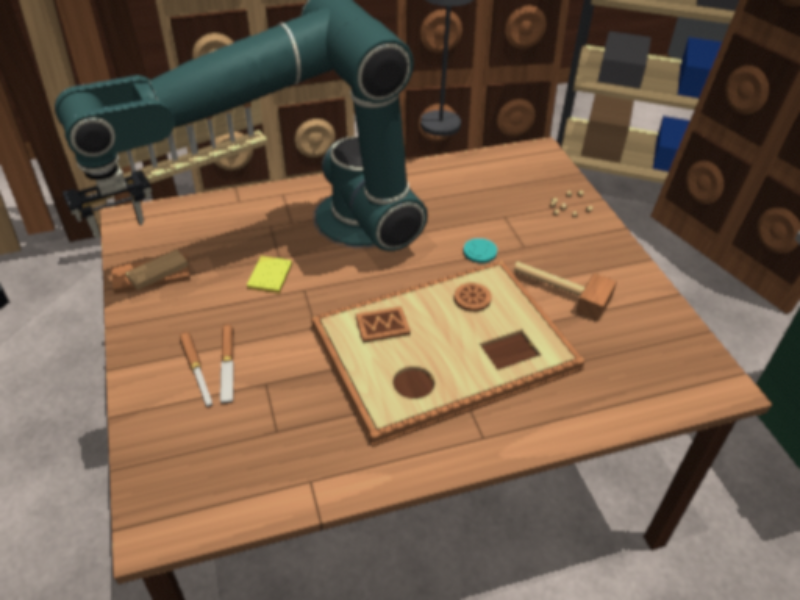

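The top view shows the round candidates at (313,297), brown, and (262,400), turquoise, and the oblong candidates at (438,282), brown, and (556,432), yellow. The brown carved pair on the leaf fits the description. The recesses are at (301,205) for the oblong and (428,188) for the round.

```bash
cat >> h.py <<'E'
def rot(rect):
    return rect
def leafframe():
    d=np.load('leaf.npz');return d['o'],d['ex'],d['ey']
def find(a,save=None):
    hsv=cv2.cvtColor(a,cv2.COLOR_RGB2HSV).astype(int)
    s=512/800
    poly=np.int32(np.array([[238,172],[486,142],[508,314],[254,346]])*s)
    roi=np.zeros(a.shape[:2],np.uint8);cv2.fillPoly(roi,[poly],1)
    g=a[...,1].astype(int)
    m=((g<150)&(roi>0)).astype(np.uint8)*255
    m=cv2.morphologyEx(m,cv2.MORPH_OPEN,np.ones((3,3)))
    out=[]
    for c in cv2.findContours(m,cv2.RETR_EXTERNAL,cv2.CHAIN_APPROX_NONE)[0]:
        if cv2.contourArea(c)<300: continue
        mm=np.zeros_like(m);cv2.drawContours(mm,[c],-1,255,-1)
        out.append((c,float(np.median(hsv[...,2][mm>0])),cv2.contourArea(c)))
    if save: cv2.imwrite(save,m)
    return out
E
python3 - <<'E'
from h import *
a=cv2.imread('pics/t_raw.png')[...,::-1].copy()
v=cv2.resize(a[75:300,140:390,::-1],(750,675)[:2] if 0 else (660,594),interpolation=cv2.INTER_CUBIC)
k=660/250
for c,val,ar in find(a):
  for z in(.038,.053):
    P=cast('top',c.reshape(-1,2),z)[:,:2].astype(np.float32)*1000
    (x,y),(w,h),an=cv2.minAreaRect(P); ctr,r=cv2.minEnclosingCircle(P)
    M=cv2.moments(P.reshape(-1,1,2))
    print(z,'V',val,'px',c.reshape(-1,2).mean(0).round(),'rect',np.round([x,y,w,h,an],1),'circ',np.round([*ctr,r],1),'cen',np.round([M['m10']/M['m00'],M['m01']/M['m00']],1), 'area',cv2.contourArea(P))
  cv2.drawContours(v,[np.int32((c-[140,75]+.5)*k)],-1,(255,0,0),1)
cv2.imwrite('pics/crop.png',v)
cor=np.array([[225,168],[493,132],[521,322],[247,356]])*512/800
P=cast('top',cor,.038)[:,:2]*1000;print(P.round(),np.linalg.norm(P-np.roll(P,1,0),axis=1))
E
```

```text
0.038 V 138.0 px [285. 181.] rect [487.9 -77.2 116.2  94.4  89.4] circ [488.  -77.2  74.7] cen [492.5 -78.4] area 7778.159290044365
0.053 V 138.0 px [285. 181.] rect [486.2 -76.7 115.1  93.5  89.4] circ [486.2 -76.7  74. ] cen [490.7 -77.9] area 7626.126779254002
0.038 V 117.0 px [192. 131.] rect [646.4 202.1  94.2 123.8   7.4] circ [646.7 203.   74.3] cen [646.4 202.2] area 10912.567875219509
0.053 V 117.0 px [192. 131.] rect [643.1 199.8  93.3 122.6   7.4] circ [643.4 200.7  73.5] cen [643.1 199.9] area 10699.270247086417
0.038 V 114.0 px [273. 120.] rect [679.5 -54.9  95.1  96.8  89.5] circ [679.5 -55.8  49.4] cen [679.3 -55.5] area 7241.6946497738245
0.053 V 114.0 px [273. 120.] rect [675.9 -54.6  94.2  95.9  89.5] circ [675.8 -55.5  48.9] cen [675.7 -55.3] area 7100.149011018642
[[ 723.  357.]
 [ 794. -191.]
 [ 405. -241.]
 [ 339.  306.]] [387.322019   552.56402185 391.4947311  551.25024192]
```

View pics/crop.png

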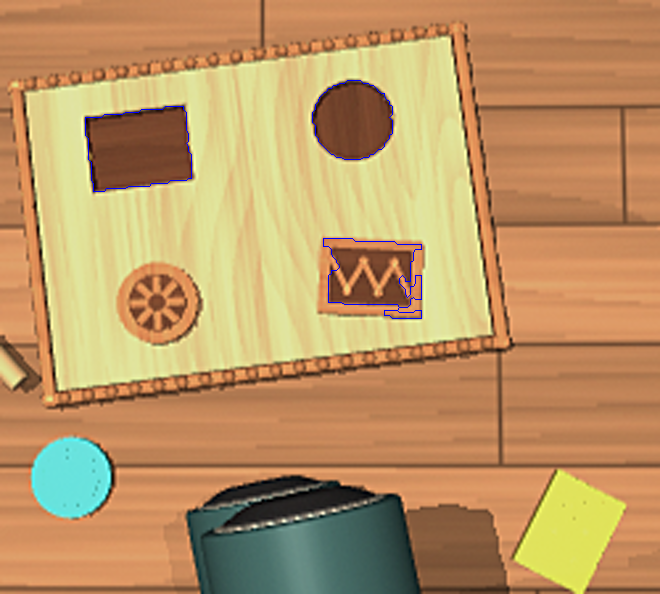

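The crop confirms that the brown rosette disc (crop (158,303)) and the brown zigzag block (crop (370,278)) are the inlays. The turquoise disc and yellow block lie off the leaf. Next I refine the mask for the inlays and work out the push poses.

```bash
cat >> h.py <<'E'
YAW=np.radians(7.4)
EX=np.array([np.cos(YAW),np.sin(YAW)]);EY=np.array([-EX[1],EX[0]])
RO=np.array([646.4,202.2]);RR=np.array([679.3,-55.5])
def inlays(a,z=.053,verb=1):
    b=a.astype(int);s=512/800
    poly=np.int32(np.array([[238,172],[486,142],[508,314],[254,346]])*s)
    roi=np.zeros(a.shape[:2],np.uint8);cv2.fillPoly(roi,[poly],1)
    m=((b[...,0]-b[...,1]>22+.06*b[...,0])&(roi>0)).astype(np.uint8)*255
    m=cv2.morphologyEx(m,cv2.MORPH_OPEN,np.ones((3,3)))
    for c in cv2.findContours(m,cv2.RETR_EXTERNAL,cv2.CHAIN_APPROX_NONE)[0]:
        if cv2.contourArea(c)<300: continue
        c=cv2.convexHull(c);P=cast('top',c.reshape(-1,2),z)[:,:2].astype(np.float32)*1000
        (x,y),(w,h),an=cv2.minAreaRect(P);M=cv2.moments(P.reshape(-1,1,2))
        print('px',c.reshape(-1,2).mean(0).round(),'rect',np.round([x,y,w,h,an],1),'cen',np.round([M['m10']/M['m00'],M['m01']/M['m00']],1))
    return m
def goto(x,y,yaw):  # tool-frame shift (mm) to world x,y with tool x axis at yaw deg
    s=sense();R=s['orientation'];p=s['tcp_pos']*1000
    d=np.array([x-p[0],y-p[1],0]);cur=np.degrees(np.arctan2(R[1,0],R[0,0]))
    t=R.T@d;print('tcp',p.round(1),'yaw',round(cur,1),'shift tool x,y mm',t[:2].round(1),'roll',round((cur-yaw+90)%180-90,1),'F',s['wrist_force'].round(1))
E
python3 - <<'E'
from h import *
a=cv2.imread('pics/t_raw.png')[...,::-1].copy()
m=inlays(a)
cv2.imwrite('pics/m.png',m)
E
```

```text
px [200. 188.] rect [458.6 175.3  95.4  94.5  63.4] cen [458.8 175.1]
px [280. 176.] rect [487.9 -74.4 124.8  89.9  87.3] cen [487.8 -75. ]
px [196. 131.] rect [641.2 196.9  88.  117.4   7.1] cen [641.9 196.9]
px [272. 123.] rect [672.7 -54.6  94.2  89.5  89.5] cen [673.2 -55.8]
```

Call:
step_arm(
  commands=[
    {"linear":[0.036,-0.028,0],"roll":-6},
    {"linear":[0.072,-0.056,0],"roll":-12},
    {"linear":[0.108,-0.084,0],"roll":-18},
    {"linear":[0.144,-0.112,0],"roll":-24},
    {"linear":[0.18,-0.14,0],"roll":-30},
    {"linear":[0.216,-0.168,0],"roll":-36},
    {"linear":[0.252,-0.196,0],"roll":-42},
    {"linear":[0.288,-0.224,0],"roll":-48},
    {"linear":[0.324,-0.252,0],"roll":-54},
    {"linear":[0.36,-0.28,0],"roll":-60},
  ],
  fingers=0.05,
)

```text
time: 0.93
tcp_pos: [0.4188, -0.3284, 0.2185]
orientation: [[0.278, 0.961, 0.0], [0.961, -0.278, 0.0], [0.0, -0.0, -1.0]]
wrist_force: [-0.5, -0.4, 0.3]
opening: 0.542
grip_force: 0.0
```

```bash
python3 -c "
from h import *
goto(417,218.5,133.7);print(sense()['joints'].round(2))"
```

```text
tcp [ 418.8 -328.4  218.5] yaw 73.9 shift tool x,y mm [ 524.9 -153.8] roll -59.8 F [-0.5 -0.4  0.3]
[-0.71 -0.2   1.75  0.    1.59 -0.43]
```

Call:
step_arm(
  commands=[
    {"linear":[0.037,-0.013,0],"roll":-6},
    {"linear":[0.074,-0.026,0],"roll":-12},
    {"linear":[0.111,-0.039,0],"roll":-18},
    {"linear":[0.148,-0.052,0],"roll":-24},
    {"linear":[0.185,-0.065,0],"roll":-30},
    {"linear":[0.222,-0.078,0],"roll":-36},
    {"linear":[0.259,-0.091,0],"roll":-42},
    {"linear":[0.296,-0.104,0],"roll":-48},
    {"linear":[0.333,-0.117,0],"roll":-54},
    {"linear":[0.36,-0.125,0],"roll":-60},
  ],
)

```text
time: 1.77
tcp_pos: [0.3991, 0.0528, 0.2187]
orientation: [[-0.694, 0.72, 0.0], [0.72, 0.694, 0.0], [-0.0, 0.001, -1.0]]
wrist_force: [0.7, -0.8, 0.5]
opening: 0.536
grip_force: 0.0
```

Call:
step_arm(
  commands=[
    {"linear":[0,0,0],"roll":0},
    {"linear":[0,0,0],"roll":0},
    {"linear":[0,0,0],"roll":0},
    {"linear":[0,0,0],"roll":0},
    {"linear":[0,0,0],"roll":0},
    {"linear":[0,0,0],"roll":0},
    {"linear":[0,0,0],"roll":0},
    {"linear":[0,0,0],"roll":0},
    {"linear":[0,0,0],"roll":0},
    {"linear":[0,0,0],"roll":0},
  ],
)

```text
time: 2.6
tcp_pos: [0.4, 0.0502, 0.2187]
orientation: [[-0.689, 0.725, -0.0], [0.725, 0.689, 0.0], [0.0, -0.0, -1.0]]
wrist_force: [0.0, -0.8, 0.5]
opening: 0.538
grip_force: 0.0
```

```bash
python3 -c "
from h import *
goto(417,218.5,133.7);print(sense()['joints'].round(2))"
```

```text
tcp [400.   50.2 218.7] yaw 133.5 shift tool x,y mm [110.3 128.3] roll -0.2 F [ 0.  -0.8  0.5]
[ 0.06 -0.51  1.98  0.    1.67 -0.7 ]
```

Call:
step_arm(
  commands=[
    {"linear":[0.028,0.032,0],"roll":0},
    {"linear":[0.056,0.064,0],"roll":0},
    {"linear":[0.084,0.096,0],"roll":0},
    {"linear":[0.11,0.128,0],"roll":0},
    {"linear":[0.11,0.128,0.03],"roll":0},
    {"linear":[0.11,0.128,0.06],"roll":0},
    {"linear":[0.11,0.128,0.09],"roll":0},
    {"linear":[0.11,0.128,0.12],"roll":0},
    {"linear":[0.11,0.128,0.15],"roll":0},
    {"linear":[0.11,0.128,0.175],"roll":0},
  ],
)

```text
time: 3.43
tcp_pos: [0.4163, 0.2181, 0.0416]
orientation: [[-0.689, 0.724, -0.001], [0.724, 0.689, -0.0], [0.0, -0.001, -1.0]]
wrist_force: [-0.0, -1.2, -0.5]
opening: 0.539
grip_force: 0.0
```

```bash
python3 -c "
from h import *
goto(417,218.5,133.7)
a=camera('scene');p=proj('scene',[.44,.19,.05])[0].astype(int);print(p)
x,y=p;cv2.imwrite('pics/s1.png',cv2.resize(a[max(0,y-70):y+60,x-90:x+90,::-1],None,fx=4,fy=4))"
```

```text
tcp [416.3 218.1  41.6] yaw 133.6 shift tool x,y mm [-0.1  0.8] roll -0.1 F [-0.  -1.2 -0.5]
[303 184]
```

View pics/s1.png

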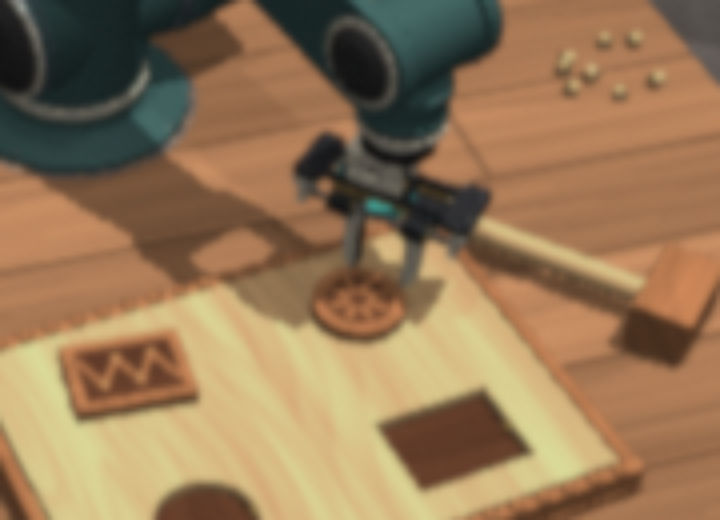

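The fingers stand just behind the disc (crop (355,250) and (412,270)). Next is the push along tool −x.

Call:
step_arm(
  commands=[
    {"linear":[-0.01,0,0],"roll":0},
    {"linear":[-0.022,0,0],"roll":0},
    {"linear":[-0.036,0,0],"roll":0},
    {"linear":[-0.052,0,0],"roll":0},
    {"linear":[-0.068,0,0],"roll":0},
    {"linear":[-0.084,0,0],"roll":0},
    {"linear":[-0.1,0,0],"roll":0},
    {"linear":[-0.116,0,0],"roll":0},
    {"linear":[-0.132,0,0],"roll":0},
    {"linear":[-0.148,0,0],"roll":0},
  ],
)

```text
time: 4.32
tcp_pos: [0.5201, 0.1096, 0.0445]
orientation: [[-0.689, 0.725, 0.001], [0.725, 0.689, 0.0], [-0.0, 0.001, -1.0]]
wrist_force: [-1.6, 1.0, -1.2]
opening: 0.541
grip_force: 0.8
```

Call:
step_arm(
  commands=[
    {"linear":[-0.016,0,0],"roll":0},
    {"linear":[-0.032,0,0],"roll":0},
    {"linear":[-0.048,0,0],"roll":0},
    {"linear":[-0.064,0,0],"roll":0},
    {"linear":[-0.08,0,0],"roll":0},
    {"linear":[-0.096,0,0],"roll":0},
    {"linear":[-0.11,0,0],"roll":0},
    {"linear":[-0.12,0,0],"roll":0},
    {"linear":[-0.127,0,0],"roll":0},
    {"linear":[-0.13,0,0],"roll":0},
  ],
)

```text
time: 5.15
tcp_pos: [0.6091, 0.0161, 0.0435]
orientation: [[-0.689, 0.725, -0.0], [0.725, 0.689, -0.0], [0.0, -0.0, -1.0]]
wrist_force: [-2.5, 3.9, 4.0]
opening: 0.538
grip_force: 2.7
```

```bash
python3 -c "
from h import *
goto(679.3-48.5*.689,-55.5+48.5*.724,133.7)
a=camera('scene');p=proj('scene',[.64,-.02,.05])[0].astype(int);print(p)
x,y=p;cv2.imwrite('pics/s2.png',cv2.resize(a[max(0,y-60):y+60,x-80:x+80,::-1],None,fx=4,fy=4))"
```

```text
tcp [609.1  16.1  43.5] yaw 133.5 shift tool x,y mm [-51.8   1.5] roll -0.2 F [-2.5  3.9  4. ]
[270 231]
```

View pics/s2.png

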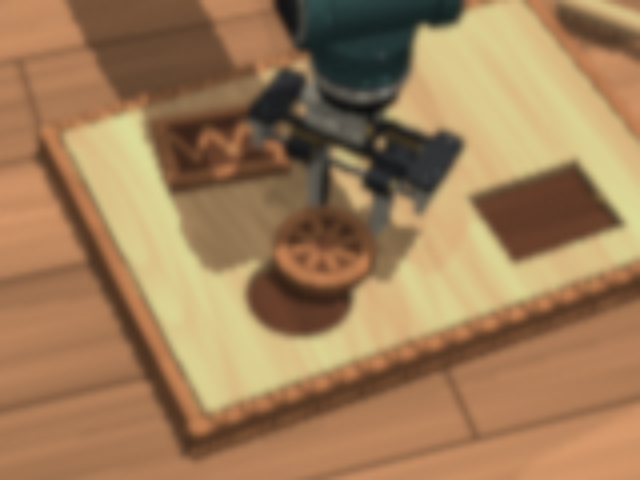

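The disc (crop (325,250)) is cradled by both fingers and half over its recess (300,300). I carry on slowly.

Call:
step_arm(
  commands=[
    {"linear":[-0.007,0.0,0],"roll":0},
    {"linear":[-0.014,0.001,0],"roll":0},
    {"linear":[-0.021,0.001,0],"roll":0},
    {"linear":[-0.028,0.0015,0],"roll":0},
    {"linear":[-0.034,0.0015,0],"roll":0},
    {"linear":[-0.039,0.0015,0],"roll":0},
    {"linear":[-0.044,0.0015,0],"roll":0},
    {"linear":[-0.048,0.0015,0],"roll":0},
    {"linear":[-0.051,0.0015,0],"roll":0},
    {"linear":[-0.053,0.0015,0],"roll":0},
  ],
)

```text
time: 6.03
tcp_pos: [0.6463, -0.0207, 0.0434]
orientation: [[-0.689, 0.725, -0.0], [0.725, 0.689, 0.0], [0.0, -0.0, -1.0]]
wrist_force: [-2.7, 3.4, -1.2]
opening: 0.54
grip_force: 2.0
```

```bash
python3 -c "
from h import *
goto(679.3-48.5*.689,-55.5+48.5*.724,133.7)
a=camera('scene');p=proj('scene',[.67,-.05,.05])[0].astype(int);print(p)
x,y=p;cv2.imwrite('pics/s3.png',cv2.resize(a[max(0,y-50):y+40,x-60:x+60,::-1],None,fx=5,fy=5,interpolation=cv2.INTER_CUBIC))"
```

```text
tcp [646.3 -20.7  43.4] yaw 133.6 shift tool x,y mm [ 0.5 -0. ] roll -0.1 F [-2.7  3.4 -1.2]
[265 239]
```

View pics/s3.png

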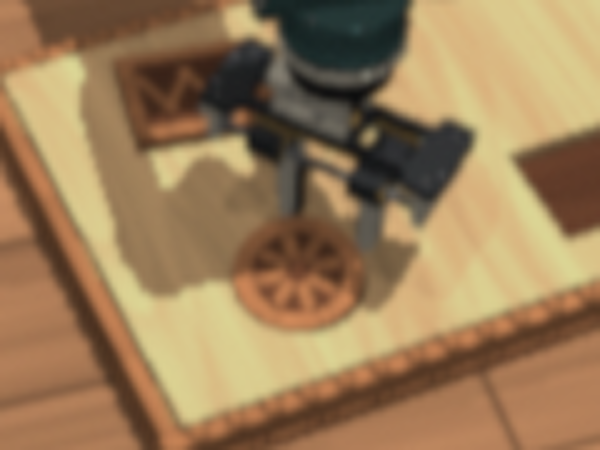

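The disc (crop (300,272)) covers the recess, but the picture doesn't show whether it has dropped. I nudge it a few mm and read the force.

Call:
step_arm(
  commands=[
    {"linear":[-0.0005,0,0],"roll":0},
    {"linear":[-0.001,0,0],"roll":0},
    {"linear":[-0.0015,0,0],"roll":0},
    {"linear":[-0.002,0,0],"roll":0},
    {"linear":[-0.0025,0,0],"roll":0},
    {"linear":[-0.003,0,0],"roll":0},
    {"linear":[-0.003,0,0],"roll":0},
    {"linear":[-0.003,0,0],"roll":0},
    {"linear":[-0.003,0,0],"roll":0},
    {"linear":[-0.003,0,0],"roll":0},
  ],
)

```text
time: 6.92
tcp_pos: [0.6475, -0.0219, 0.0433]
orientation: [[-0.689, 0.724, -0.002], [0.724, 0.689, 0.001], [0.002, -0.0, -1.0]]
wrist_force: [-5.9, 7.9, -0.3]
opening: 0.54
grip_force: 4.3
```

The force rose to about 10 N and the motion stalled, so the disc is in the mouth. Next: back off, lift, shut the fingers and come over the middle.

Call:
step_arm(
  commands=[
    {"linear":[0.015,0,0],"roll":0},
    {"linear":[0.025,0,0],"roll":0},
    {"linear":[0.025,0,-0.025],"roll":0},
    {"linear":[0.025,0,-0.04],"roll":0},
    {"linear":[0,0,-0.04],"roll":0},
    {"linear":[-0.025,0,-0.04],"roll":0},
    {"linear":[-0.045,0,-0.04],"roll":0},
    {"linear":[-0.045,0,-0.04],"roll":0},
    {"linear":[-0.045,0,-0.04],"roll":0},
    {"linear":[-0.045,0,-0.04],"roll":0},
  ],
  fingers=0.0,
)

```text
time: 7.75
tcp_pos: [0.679, -0.0549, 0.084]
orientation: [[-0.689, 0.725, 0.0], [0.725, 0.689, -0.0], [-0.0, 0.0, -1.0]]
wrist_force: [-1.0, 0.8, -0.6]
opening: 0.003
grip_force: 0.0
```

```bash
python3 -c "
from h import *
goto(*RR,133.7)"
```

```text
tcp [679.  -54.9  84. ] yaw 133.6 shift tool x,y mm [-0.6 -0.1] roll -0.1 F [-1.   0.8 -0.6]
```

Call:
step_arm(
  commands=[
    {"linear":[0,0,0.012],"roll":0},
    {"linear":[0,0,0.024],"roll":0},
    {"linear":[0,0,0.032],"roll":0},
    {"linear":[0,0,0.036],"roll":0},
    {"linear":[0,0,0.039],"roll":0},
    {"linear":[0,0,0.042],"roll":0},
    {"linear":[0,0,0.045],"roll":0},
    {"linear":[0,0,0.047],"roll":0},
    {"linear":[0,0,0.048],"roll":0},
    {"linear":[0,0,0.048],"roll":0},
  ],
)

```text
time: 8.58
tcp_pos: [0.6797, -0.0551, 0.0382]
orientation: [[-0.689, 0.724, 0.001], [0.724, 0.689, 0.0], [-0.001, 0.001, -1.0]]
wrist_force: [-11.1, 3.1, 23.9]
opening: 0.006
grip_force: 12.0
```

The tip is at 38 mm, level with the door face, so the disc is home. Now to the −y end of the oblong.

Call:
step_arm(
  commands=[
    {"linear":[0,0,-0.025],"roll":0},
    {"linear":[0,0,-0.05],"roll":0},
    {"linear":[0.006,-0.03,-0.06],"roll":6},
    {"linear":[0.012,-0.06,-0.06],"roll":12},
    {"linear":[0.018,-0.09,-0.06],"roll":18},
    {"linear":[0.025,-0.12,-0.06],"roll":24},
    {"linear":[0.031,-0.15,-0.06],"roll":30},
    {"linear":[0.037,-0.18,-0.06],"roll":36},
    {"linear":[0.043,-0.207,-0.06],"roll":36.2},
    {"linear":[0.043,-0.207,-0.06],"roll":36.2},
  ],
  fingers=0.06,
)

```text
time: 9.42
tcp_pos: [0.4966, -0.1686, 0.0956]
orientation: [[-0.126, 0.992, -0.0], [0.992, 0.126, -0.001], [-0.001, -0.001, -1.0]]
wrist_force: [-0.5, 1.0, 0.4]
opening: 0.637
grip_force: 0.0
```

```bash
python3 -c "
from h import *
goto(499.7,-167,97.4)
a=camera('top');cv2.imwrite('pics/t2_raw.png',a[...,::-1]);inlays(a)
v=cv2.resize(a[75:240,140:340,::-1],(720,594),interpolation=cv2.INTER_CUBIC);cv2.imwrite('pics/t2.png',v)"
```

```text
tcp [ 496.6 -168.6   95.6] yaw 97.2 shift tool x,y mm [1.2 3.2] roll -0.2 F [-0.5  1.   0.4]
px [274. 178.] rect [487.9 -58.3  90.1  90.7  89.5] cen [491.2 -52.8]
px [193. 131.] rect [641.3 197.5  88.4 118.5   7.1] cen [641.9 197.1]
px [272. 120.] rect [677.5 -54.7  94.2  92.7  89.5] cen [676.8 -54.7]
```

View pics/t2.png

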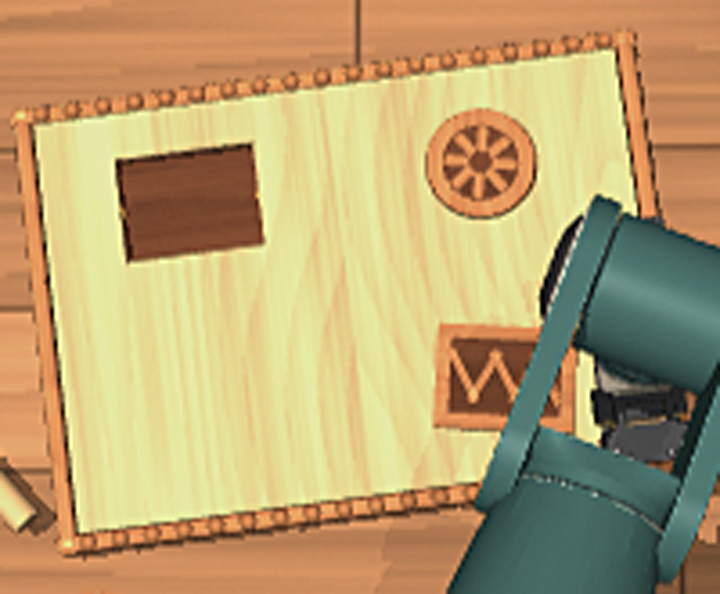

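The disc (crop (481,163)) sits level with the face in its recess. The oblong (crop (505,380)) is clear of the fingers on its right. Lower and push.

Call:
step_arm(
  commands=[
    {"linear":[0.001,0.002,0.018],"roll":0},
    {"linear":[0.001,0.002,0.036],"roll":0},
    {"linear":[0.001,0.002,0.052],"roll":0},
    {"linear":[0.001,0.002,0.052],"roll":0},
    {"linear":[0.011,0.002,0.052],"roll":0},
    {"linear":[0.021,0.002,0.052],"roll":0},
    {"linear":[0.031,0.002,0.052],"roll":0},
    {"linear":[0.041,0.002,0.052],"roll":0},
    {"linear":[0.051,0.002,0.052],"roll":0},
    {"linear":[0.061,0.002,0.052],"roll":0},
  ],
)

```text
time: 10.3
tcp_pos: [0.494, -0.1051, 0.0444]
orientation: [[-0.129, 0.992, 0.001], [0.992, 0.129, -0.001], [-0.001, 0.001, -1.0]]
wrist_force: [0.5, -3.4, 3.4]
opening: 0.648
grip_force: 1.8
```

Call:
step_arm(
  commands=[
    {"linear":[0.012,0,0],"roll":0},
    {"linear":[0.024,0,0],"roll":0},
    {"linear":[0.036,0,0],"roll":0},
    {"linear":[0.048,0,0],"roll":0},
    {"linear":[0.06,0,0],"roll":0},
    {"linear":[0.072,0,0],"roll":0},
    {"linear":[0.084,0,0],"roll":0},
    {"linear":[0.096,0,0],"roll":0},
    {"linear":[0.108,0,0],"roll":0},
    {"linear":[0.12,0,0],"roll":0},
  ],
)

```text
time: 11.13
tcp_pos: [0.4782, 0.0141, 0.0436]
orientation: [[-0.128, 0.992, -0.0], [0.992, 0.128, 0.0], [0.0, -0.0, -1.0]]
wrist_force: [0.5, -3.8, 3.4]
opening: 0.646
grip_force: 1.9
```

Call:
step_arm(
  commands=[
    {"linear":[0.012,0,0],"roll":0},
    {"linear":[0.024,0,0],"roll":0},
    {"linear":[0.036,0,0],"roll":0},
    {"linear":[0.048,0,0],"roll":0},
    {"linear":[0.06,0,0],"roll":0},
    {"linear":[0.07,0,0],"roll":0},
    {"linear":[0.08,0,0],"roll":0},
    {"linear":[0.085,0,0],"roll":0},
    {"linear":[0.088,0,0],"roll":0},
    {"linear":[0.09,0,0],"roll":0},
  ],
)

```text
time: 11.97
tcp_pos: [0.4667, 0.1025, 0.0435]
orientation: [[-0.129, 0.992, -0.0], [0.992, 0.129, -0.0], [-0.0, -0.0, -1.0]]
wrist_force: [-0.1, -3.1, 1.4]
opening: 0.643
grip_force: 1.4
```

```bash
python3 -c "
from h import *
s=sense();p=s['tcp_pos'][:2]*1000;print('leaf',p@EX,p@EY,'want y 49.8')
goto(499.7,-167,97.4)
a=camera('top');cv2.imwrite('pics/t3_raw.png',a[...,::-1]);inlays(a)
v=cv2.resize(a[75:240,140:340,::-1],(720,594),interpolation=cv2.INTER_CUBIC);cv2.imwrite('pics/t3.png',v)"
```

```text
leaf 476.0015665500965 41.53507110612794 want y 49.8
tcp [466.7 102.5  43.5] yaw 97.4 shift tool x,y mm [-271.5   -1.9] roll -0.0 F [-0.1 -3.1  1.4]
px [260. 193.] rect [447.9  -8.  101.1  89.5   4.9] cen [444.9  -8.1]
px [192. 130.] rect [641.4 197.8  88.5 119.3   6.8] cen [642.1 197.7]
px [272. 120.] rect [677.5 -54.7  94.2  92.7  89.5] cen [676.8 -54.8]
```

View pics/t3.png

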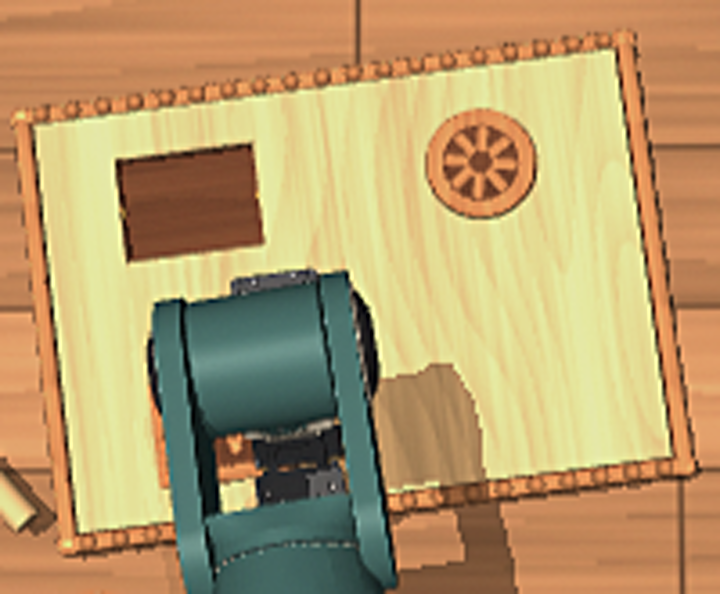

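```bash
python3 -c "
from h import *
a=cv2.imread('pics/t3_raw.png')[...,::-1].copy().astype(int)
d=a[...,0]-a[...,1]
E=[]
for r in range(184,209,2):
  row=d[r,172:190]; i=np.where((row[:-1]<40)&(row[1:]>=40))[0]
  if len(i)==0: continue
  i=i[0]; c=172+i+(40-row[i])/(row[i+1]-row[i]); P=cast('top',[[c,r]],.053)[0,:2]*1000
  E.append([P@EX,P@EY]); print(r,round(c,1),np.round(E[-1],1))
"
```

```text
184 180.5 [501.2 171.2]
186 180.9 [494.8 170.9]
188 181.2 [488.4 170.7]
190 181.3 [482.2 171.1]
192 181.4 [475.9 171.4]
194 181.6 [469.6 171.6]
196 182.1 [463.2 170.7]
198 182.3 [457.  170.8]
200 182.5 [450.7 171. ]
202 182.7 [444.4 171.2]
204 183.1 [438.1 170.6]
206 183.4 [431.8 170.5]
208 183.5 [425.6 170.7]
```

Call:
step_arm(
  commands=[
    {"linear":[0.001,0,0],"roll":0},
    {"linear":[0.002,0,0],"roll":0},
    {"linear":[0.003,0,0],"roll":0},
    {"linear":[0.004,0,0],"roll":0},
    {"linear":[0.005,0,0],"roll":0},
    {"linear":[0.006,0,0],"roll":0},
    {"linear":[0.0063,0,0],"roll":0},
    {"linear":[0.0063,0,0],"roll":0},
    {"linear":[0.0063,0,0],"roll":0},
    {"linear":[0.0063,0,0],"roll":0},
  ],
)

```text
time: 12.85
tcp_pos: [0.4661, 0.1085, 0.0437]
orientation: [[-0.128, 0.992, 0.0], [0.992, 0.128, 0.0], [0.0, 0.0, -1.0]]
wrist_force: [0.2, -0.5, -0.0]
opening: 0.648
grip_force: 0.0
```

```bash
cat >> h.py <<'E'
def ledge(a,rows,c0,c1,z=.053,th=40):
    d=a[...,0].astype(int)-a[...,1];E=[]
    for r in rows:
        row=d[r,c0:c1];i=np.where((row[:-1]<th)&(row[1:]>=th))[0]
        if len(i)==0: continue
        i=i[0];c=c0+i+(th-row[i])/(row[i+1]-row[i]);P=cast('top',[[c,r]],z)[0,:2]*1000;E.append([P@EX,P@EY])
    E=np.array(E);k=np.polyfit(E[:,0],E[:,1],1);print('left end y',np.median(E[:,1]).round(2),'slope deg',np.degrees(k[0]).round(2),'x',E[:,0].min().round(),E[:,0].max().round())
E
python3 -c "
from h import *
s=sense();p=s['tcp_pos'][:2]*1000;print('leaf',p@EX,p@EY)
a=camera('top');ledge(a,range(184,209,2),168,188)
# recess left and right edges, brightness threshold
g=a[...,1].astype(float)
for r in range(120,143,4):
  o=[]
  for c0,c1 in((165,182),(205,222)):
    row=g[r,c0:c1];i=np.argmax(abs(np.diff(row)));lo=min(row[max(0,i-2)],row[i+3]);hi=max(row[max(0,i-2)],row[i+3]);t=(lo+hi)/2
    j=np.where((row[:-1]-t)*(row[1:]-t)<=0)[0][0];c=c0+j+(t-row[j])/(row[j+1]-row[j])
    P=cast('top',[[c,r]],.038)[0,:2]*1000;o+=[P@EY]
  print(r,np.round(o,1),np.mean(o).round(1))
"
```

```text
leaf 476.1670643854667 47.571663731928
left end y 176.61 slope deg -0.06 x 426.0 502.0
120 [178.3  55. ] 116.7
124 [179.5  55.6] 117.5
128 [178.4  56.4] 117.4
132 [178.7  55.7] 117.2
136 [178.7  55. ] 116.9
140 [179.2  55.8] 117.5
```

The oblong is square to the leaf and within 0.6 mm of the recess in y. Now I go round to its near side.

Call:
step_arm(
  commands=[
    {"linear":[-0.015,0,0],"roll":0},
    {"linear":[-0.025,0,-0.01],"roll":0},
    {"linear":[-0.025,0,-0.045],"roll":0},
    {"linear":[-0.025,0,-0.06],"roll":6},
    {"linear":[-0.01,-0.01,-0.06],"roll":13},
    {"linear":[0.01,-0.025,-0.06],"roll":20},
    {"linear":[0.03,-0.04,-0.06],"roll":27},
    {"linear":[0.05,-0.055,-0.06],"roll":34},
    {"linear":[0.069,-0.068,-0.06],"roll":41},
    {"linear":[0.069,-0.068,-0.06],"roll":48},
  ],
)

```text
time: 13.73
tcp_pos: [0.388, 0.1698, 0.1046]
orientation: [[0.655, 0.756, 0.001], [0.756, -0.655, 0.001], [0.001, -0.0, -1.0]]
wrist_force: [-0.3, -0.3, -0.4]
opening: 0.645
grip_force: 0.0
```

Call:
step_arm(
  commands=[
    {"linear":[0,0,0],"roll":7},
    {"linear":[0,0,0],"roll":14},
    {"linear":[0,0,0],"roll":21},
    {"linear":[0,0,0],"roll":28},
    {"linear":[0,0,0],"roll":35},
    {"linear":[0,0,0],"roll":42},
    {"linear":[0,0,0],"roll":42},
    {"linear":[0,0,0],"roll":42},
    {"linear":[0,0,0],"roll":42},
    {"linear":[0,0,0],"roll":42},
  ],
)

```text
time: 14.57
tcp_pos: [0.3898, 0.1681, 0.1039]
orientation: [[0.991, 0.131, 0.0], [0.131, -0.991, 0.0], [0.0, -0.0, -1.0]]
wrist_force: [0.2, -0.6, 0.3]
opening: 0.646
grip_force: 0.0
```

```bash
python3 -c "
from h import *
goto(389.6,168.2,7.4);print(sense()['joints'].round(2))
a=camera('top');ledge(a,range(184,206,2),165,188)"
```

```text
tcp [389.8 168.1 103.9] yaw 7.5 shift tool x,y mm [-0.2 -0.2] roll 0.1 F [ 0.2 -0.6  0.3]
[ 0.35 -0.41  2.1   0.    1.45  1.79]Traceback (most recent call last):
  File "<string>", line 4, in <module>
    a=camera('top');ledge(a,range(184,206,2),165,188)
                    ~~~~~^^^^^^^^^^^^^^^^^^^^^^^^^^^^
  File "h.py", line 56, in ledge
    E=np.array(E);k=np.polyfit(E[:,0],E[:,1],1);print('left end y',np.median(E[:,1]).round(2),'slope deg',np.degrees(k[0]).round(2),'x',E[:,0].min().round(),E[:,0].max().round())
                               ~^^^^^
IndexError: too many indices for array: array is 1-dimensional, but 2 were indexed
```

Call:
step_arm(
  commands=[
    {"linear":[0,0,0.02],"roll":0},
    {"linear":[0,0,0.04],"roll":0},
    {"linear":[0,0,0.06],"roll":0},
    {"linear":[0,0,0.06],"roll":0},
    {"linear":[0.006,0,0.06],"roll":0},
    {"linear":[0.012,0,0.06],"roll":0},
    {"linear":[0.018,0,0.06],"roll":0},
    {"linear":[0.026,0,0.06],"roll":0},
    {"linear":[0.036,0,0.06],"roll":0},
    {"linear":[0.046,0,0.06],"roll":0},
  ],
)

```text
time: 15.45
tcp_pos: [0.4367, 0.1743, 0.0442]
orientation: [[0.992, 0.128, 0.001], [0.128, -0.992, 0.0], [0.001, -0.0, -1.0]]
wrist_force: [-3.3, 0.7, 2.9]
opening: 0.644
grip_force: 1.7
```

Call:
step_arm(
  commands=[
    {"linear":[0.01,0,0],"roll":0},
    {"linear":[0.02,0,0],"roll":0},
    {"linear":[0.03,0,0],"roll":0},
    {"linear":[0.04,0,0],"roll":0},
    {"linear":[0.05,0,0],"roll":0},
    {"linear":[0.06,0,0],"roll":0},
    {"linear":[0.07,0,0],"roll":0},
    {"linear":[0.078,0,0],"roll":0},
    {"linear":[0.084,0,0],"roll":0},
    {"linear":[0.088,0,0],"roll":0},
  ],
)

```text
time: 16.28
tcp_pos: [0.5233, 0.1854, 0.0435]
orientation: [[0.992, 0.128, -0.0], [0.128, -0.992, -0.0], [-0.0, 0.0, -1.0]]
wrist_force: [-2.9, -0.6, 2.5]
opening: 0.641
grip_force: 1.7
```

```bash
python3 -c "
from h import *
s=sense();p=s['tcp_pos'][:2]*1000;print('leaf',p@EX,p@EY,'want x 614.6')
a=camera('top')
cv2.imwrite('pics/t4_raw.png',a[...,::-1])
v=cv2.resize(a[75:240,140:340,::-1],(720,594),interpolation=cv2.INTER_CUBIC);cv2.imwrite('pics/t4.png',v)"
```

```text
leaf 542.8168424495668 116.4308230425329 want x 614.6
```

View pics/t4.png

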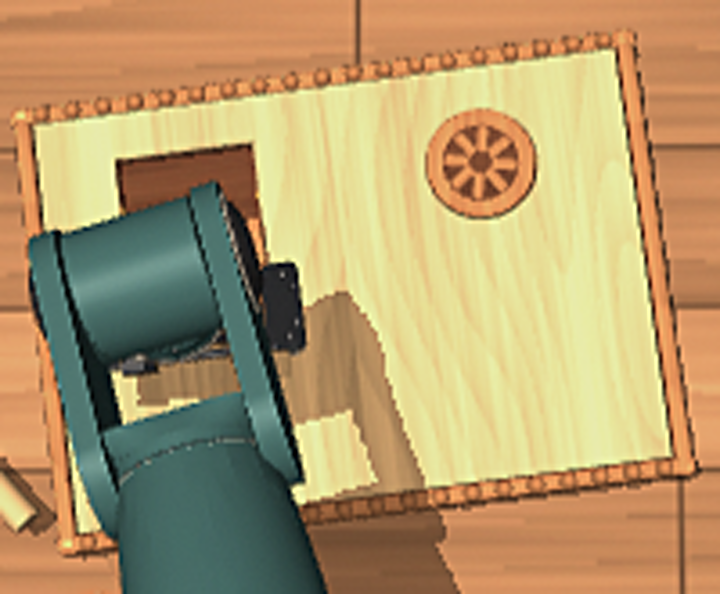

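The oblong's right end shows at crop (262,235), beside the recess's right wall at (257,190). I measure it.

```bash
python3 -c "
from h import *
a=cv2.imread('pics/t4_raw.png')[...,::-1].copy().astype(int);d=a[...,0]-a[...,1]
for r in range(128,150):
  row=d[r,204:220];i=np.where((row[:-1]>=40)&(row[1:]<40))[0]
  if len(i)==0: continue
  i=i[-1];c=204+i+(40-row[i])/(row[i+1]-row[i]);P=cast('top',[[c,r]],.053)[0,:2]*1000;print(r,round(c,1),np.round([P@EX,P@EY],1),a[r,int(c)-2])
"
```

```text
128 211.3 [664.1  54.3] [128  74  48]
129 211.2 [661.   54.9] [127  72  48]
130 211.1 [657.8  55.6] [116  66  43]
131 211.3 [654.6  55.5] [116  67  44]
132 211.4 [651.4  55.4] [118  69  47]
133 211.8 [648.1  54.8] [126  74  50]
134 211.9 [644.8  54.7] [123  72  48]
135 212.1 [641.6  54.5] [153  91  56]
136 212.2 [638.4  54.6] [248 162  98]
137 212.1 [635.3  55.3] [239 157  95]
138 213.1 [631.7  52.6] [244 159  97]
139 213.0 [628.6  53.3] [246 168 102]
140 212.8 [625.5  54.3] [255 175 106]
141 212.8 [622.4  54.8] [188 125  77]
142 212.7 [619.2  55.3] [119  81  52]
143 212.8 [616.1  55.6] [52 36 25]
144 213.1 [612.8  54.9] [255 169 103]
145 214.1 [609.2  52.2] [255 182 108]
146 214.0 [606.1  52.7] [255 196 116]
147 213.9 [603.   53.7] [7 5 6]
148 213.4 [600.   55.6] [4 7 9]
149 212.2 [597.4  59.7] [26 27 25]
```

Call:
step_arm(
  commands=[
    {"linear":[0.008,0,0],"roll":0},
    {"linear":[0.016,0,0],"roll":0},
    {"linear":[0.024,0,0],"roll":0},
    {"linear":[0.032,0,0],"roll":0},
    {"linear":[0.039,0,0],"roll":0},
    {"linear":[0.046,0,0],"roll":0},
    {"linear":[0.053,0,0],"roll":0},
    {"linear":[0.059,0,0],"roll":0},
    {"linear":[0.064,0,0],"roll":0},
    {"linear":[0.067,0,0],"roll":0},
  ],
)

```text
time: 17.17
tcp_pos: [0.5896, 0.1939, 0.0435]
orientation: [[0.992, 0.128, -0.0], [0.128, -0.992, -0.0], [-0.0, 0.0, -1.0]]
wrist_force: [-1.9, -0.4, 0.0]
opening: 0.648
grip_force: 1.3
```

Call:
step_arm(
  commands=[
    {"linear":[0.001,0,0],"roll":0},
    {"linear":[0.002,0,0],"roll":0},
    {"linear":[0.003,0,0],"roll":0},
    {"linear":[0.004,0,0],"roll":0},
    {"linear":[0.005,0,0],"roll":0},
    {"linear":[0.006,0,0],"roll":0},
    {"linear":[0.006,0,0],"roll":0},
    {"linear":[0.006,0,0],"roll":0},
    {"linear":[0.006,0,0],"roll":0},
    {"linear":[0.006,0,0],"roll":0},
  ],
)

```text
time: 18.0
tcp_pos: [0.595, 0.1947, 0.0437]
orientation: [[0.992, 0.128, 0.0], [0.128, -0.992, 0.0], [0.0, -0.0, -1.0]]
wrist_force: [-2.8, -0.9, 0.2]
opening: 0.646
grip_force: 1.3
```

```bash
python3 -c "
from h import *
s=sense();p=s['tcp_pos'][:2]*1000;print('leaf',p@EX,p@EY,'want x 614.6',s['wrist_force'])"
```

```text
leaf 615.1223198631237 116.41715166558117 want x 614.6 [-2.82235127 -0.90037181  0.16691022]
```

Call:
step_arm(
  commands=[
    {"linear":[0.0005,0,0],"roll":0},
    {"linear":[0.001,0,0],"roll":0},
    {"linear":[0.0015,0,0],"roll":0},
    {"linear":[0.002,0,0],"roll":0},
    {"linear":[0.0025,0,0],"roll":0},
    {"linear":[0.003,0,0],"roll":0},
    {"linear":[0.003,0,0],"roll":0},
    {"linear":[0.003,0,0],"roll":0},
    {"linear":[0.003,0,0],"roll":0},
    {"linear":[0.003,0,0],"roll":0},
  ],
)

```text
time: 18.83
tcp_pos: [0.5955, 0.1947, 0.0426]
orientation: [[0.992, 0.128, -0.006], [0.128, -0.992, -0.001], [-0.006, 0.0, -1.0]]
wrist_force: [-20.0, -4.2, 4.8]
opening: 0.646
grip_force: 10.9
```

```bash
python3 -c "
from h import *
s=sense();p=s['tcp_pos'][:2]*1000;print('leaf',p@EX,p@EY,s['wrist_force'])
a=camera('scene');p=proj('scene',[.64,.2,.05])[0].astype(int);print(p)
x,y=p;cv2.imwrite('pics/s5.png',cv2.resize(a[max(0,y-50):y+40,x-60:x+60,::-1],None,fx=6,fy=6,interpolation=cv2.INTER_CUBIC))"
```

```text
leaf 615.6708528059951 116.4114555262237 [-20.02824538  -4.16163736   4.75027683]
[325 219]
```

View pics/s5.png

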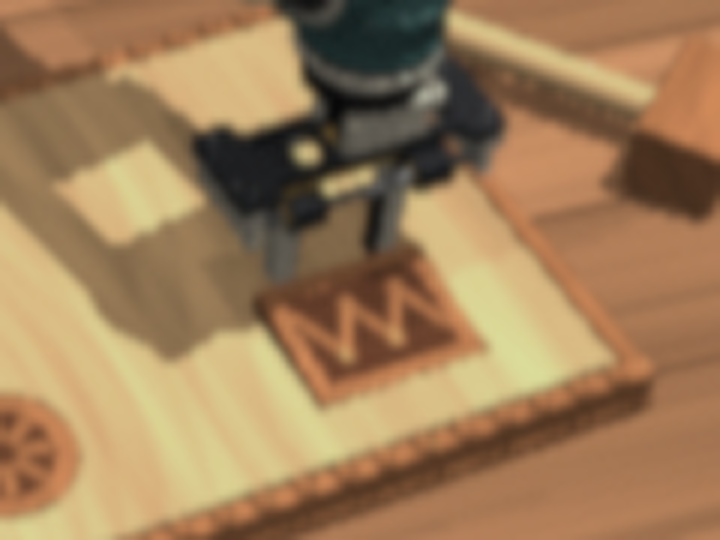

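The oblong (crop (370,330)) fills its recess and pushes back with 20 N, so it is in the mouth. Back off, shut the fingers and press its middle.

Call:
step_arm(
  commands=[
    {"linear":[-0.015,0,0],"roll":0},
    {"linear":[-0.025,0,0],"roll":0},
    {"linear":[-0.025,0,-0.025],"roll":0},
    {"linear":[-0.025,0,-0.04],"roll":0},
    {"linear":[0,0,-0.04],"roll":0},
    {"linear":[0.025,0,-0.04],"roll":0},
    {"linear":[0.049,0,-0.04],"roll":0},
    {"linear":[0.049,0,-0.04],"roll":0},
    {"linear":[0.049,0,-0.04],"roll":0},
    {"linear":[0.049,0,-0.04],"roll":0},
  ],
  fingers=0.0,
)

```text
time: 19.72
tcp_pos: [0.6462, 0.2013, 0.0835]
orientation: [[0.992, 0.128, -0.0], [0.128, -0.992, -0.0], [-0.0, 0.0, -1.0]]
wrist_force: [0.0, -0.1, 0.0]
opening: 0.015
grip_force: 0.0
```

Call:
step_arm(
  commands=[
    {"linear":[0,0,0.012],"roll":0},
    {"linear":[0,0,0.024],"roll":0},
    {"linear":[0,0,0.032],"roll":0},
    {"linear":[0,0,0.036],"roll":0},
    {"linear":[0,0,0.039],"roll":0},
    {"linear":[0,0,0.042],"roll":0},
    {"linear":[0,0,0.045],"roll":0},
    {"linear":[0,0,0.047],"roll":0},
    {"linear":[0,0,0.048],"roll":0},
    {"linear":[0,0,0.048],"roll":0},
  ],
)

```text
time: 20.55
tcp_pos: [0.6469, 0.2011, 0.0382]
orientation: [[0.992, 0.128, 0.001], [0.128, -0.992, -0.0], [0.001, 0.0, -1.0]]
wrist_force: [-12.3, -5.4, 24.0]
opening: 0.006
grip_force: 11.8
```

The tip is at 38.2 mm with 24 N, the same as for the disc, so the oblong is home. Lift clear and check.

Call:
step_arm(
  commands=[
    {"linear":[0,0,-0.03],"roll":0},
    {"linear":[0,0,-0.06],"roll":0},
    {"linear":[0,0,-0.09],"roll":0},
    {"linear":[-0.03,0,-0.12],"roll":0},
    {"linear":[-0.06,0,-0.13],"roll":0},
    {"linear":[-0.09,0,-0.13],"roll":0},
    {"linear":[-0.12,0,-0.13],"roll":0},
    {"linear":[-0.15,0,-0.13],"roll":0},
    {"linear":[-0.18,0,-0.13],"roll":0},
    {"linear":[-0.2,0,-0.13],"roll":0},
  ],
)

```text
time: 21.38
tcp_pos: [0.4463, 0.1754, 0.1657]
orientation: [[0.992, 0.128, 0.001], [0.128, -0.992, 0.0], [0.001, -0.0, -1.0]]
wrist_force: [0.5, 1.1, 0.2]
opening: 0.007
grip_force: 0.0
```

```bash
python3 -c "
from h import *
a=camera('top');inlays(a,.038);print(RO,RR,sense()['wrist_force'])
b=camera('scene');v=np.hstack([cv2.resize(a[85:165,160:310,::-1],(400,300),interpolation=cv2.INTER_CUBIC),cv2.resize(b[180:280,210:380,::-1],(400,300),interpolation=cv2.INTER_CUBIC)]);cv2.imwrite('pics/f.png',v)"
```

```text
px [239. 199.] rect [431.7  60.   87.1 130.2   8. ] cen [427.9  57.6]
px [193. 129.] rect [648.4 201.5  92.3 122.    7. ] cen [648.5 201.5]
px [272. 120.] rect [681.1 -54.9  95.1  93.6  89.5] cen [680.4 -55. ]
[646.4 202.2] [679.3 -55.5] [2.06151522 0.42133349 2.48526542]
```

View pics/f.png

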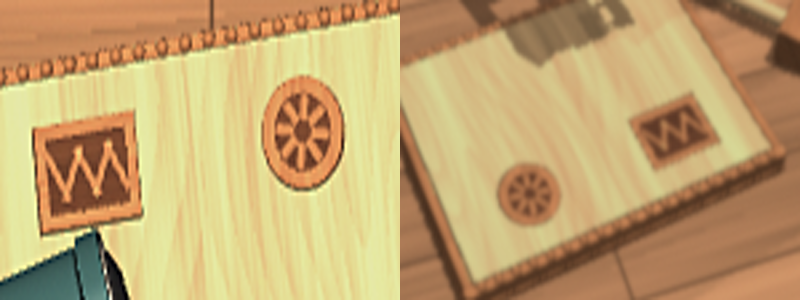

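Both inlays sit flush in their recesses, the oblong at (88,172) and the round at (303,133) in the left half. Both centres are within about 2 mm.

```bash
python3 -c "
from rig import *
print(hand_in())"
```

```text
the job is handed in; nothing more can be done
None
```

Both inlays were slid into their own recesses and pressed to door-face level, with centres measured within about 2 mm; the mallet and chisels were not touched, and the job was handed in at about 21 s (no verdict was returned).

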